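# Click the coin counter's selector on by one

### The job

Turn the coin counter's big knurled dial clockwise (seen from above) by exactly one click from where it now stands, dragging it round with a fingertip pressed on it rather than gripping it, without running on to a further click. Take your hand off so that the dial rests clicked in there, and leave the bell and the coin tray where they stand.

Things in the scene. Friction and masses are not known exactly. Their poses are not given: they have to be found in the camera images.
- counter: Coin counter fixed on a black plinth, 1 to 30 mm high, on the oak shelf (shelf top at z = 170 mm). Grey housing 260 (x) x 180 (y) x 55 mm high; origin at the centre of the housing's underside. A dial lies flat on its -x half, towards the robot; a steel hopper bowl 100 mm across, rising 45 mm above the housing, is centred 76 mm to +x. Three flush brass dots 65 mm from the dial's axis show the click positions.
- dial_centre (a point): Centre of the dial's top face, on its vertical axis; does not turn. The dial is a dark steel disc 110 mm across, 15 mm thick, rim finely knurled, top face 71 mm above the housing's underside: too wide to grip. The top face is flat with no raised parts: a fingertip pressed on it with about 6 N, 25 to 45 mm from the axis, and moved in an arc about the axis takes the dial along.
- dial_mark (a point): Point 45 mm from the axis, near the outer end of the brass line (34 x 6 mm, radial) inlaid flush in the dial's top face. It turns with the dial and points at a brass dot when the dial is clicked in.
- dial (a joint): Dial angle, rad, growing clockwise seen from above; at 0 the brass line points to the counter's -x. It clicks in at -0.6, 0 and +0.6, starts at -0.6 or 0, and stops near +-0.8. A spring pulls it to the nearest click; let go past the points of no return (half-way, -0.3 and +0.3) it snaps on by itself. Passing one takes at most about 0.07 N m (2 N at 38 mm from the axis).
- bell: Pewter counter bell, loose, 84 mm across and 55 mm high, 0.35 kg; origin at the centre of its underside. To be left alone.
- tray: Green plastic coin tray with dividers, loose, 140 x 100 x 28 mm; origin at the centre of its underside. To be left alone.

How it is judged (in metres and radians):
On the way, in this order (a step that is already met when the one before it is completed fails the run):
1. a fingertip touches the dial (contact force between the fingers and counter above 0.5 N and horizontal distance between the grasp point and dial_centre below 0.09 m), for 0.05 s.
2. the dial has gone one click clockwise from where it stood (distance of dial_mark from where it was at the start of the episode between 0.0214 and 0.0317 m and (value of joint dial between -0.12 and 0.12 rad or value of joint dial between 0.48 and 0.72 rad)), for 0.2 s.
At the end, for the whole second after the job is handed in: The dial rests clicked in exactly one position (0.6 rad) clockwise of where it started, within 0.12 rad, not moving; bell and tray are within 20 mm of where they stood (all of step 2 and velocity of joint dial between -0.1 and 0.1 rad/s and distance of each of bell, tray from where it was at the start of the episode below 0.02 m); the robot touches nothing.
It fails at once if the dial was turned half-way or more on from the next click towards a further one (distance of dial_mark from where it was at the start of the episode above 0.0391 m).
It fails at once if the bell was shifted or lifted (distance of bell from where it was at the start of the episode above 0.02 m).
It fails at once if the tray was shifted or lifted (distance of tray from where it was at the start of the episode above 0.02 m).
It also fails if it takes over 40 s, if anything falls off the work surface, if the arm or the gripper's body presses on something with over 40 N, if the wrist force passes 120 N, or if a joint passes its speed limit or range.

### The arm

A 6-joint arm with a two-finger parallel gripper is mounted at the origin on the work surface. World frame = base frame: x ahead of the robot, y to its left, z up, the work surface at z = 0. Lengths are in mm, angles in rad, forces in N, time in s.
With the tool pointing down it reaches from about 350 to 975 mm from the base axis. Payload 17.4 kg.
Tool frame: the origin (TCP) lies at the very end of the fingers, on their centre line; the grasp point (between the pads) lies 19 mm behind it; y points along the fingers, z is the direction in which the jaws open and shut, and the axes are right-handed (so a half turn about y gives the same grasp; the last joint's range is limited). The gripper opens to 85 mm and grips with 20 to 120 N. Pads are 22 mm wide; open, the fingers measure 114 mm over their backs; the gripper's body (76 mm by 85 mm) begins 54 mm behind the grasp point. The pads swing forward as they close: fully open they stand 13 mm farther back than shut.
Start: joints at [1.281, 0.116, 1.442, -0, 1.584, -0.038], TCP at [168.182, 653.718, 231.303] pointing down, gripper open.
Joint ranges: [-2.83, 2.83], [-0.83, 2.19], [0.07, 2.5], [-1.14, 4.28], [0.01, 3], [-2.97, 2.97]. Speed limits (rad/s): [1.89, 1.89, 2.22, 3.14, 3.14, 3.14].

### API

Orientations are given as [roll, pitch, yaw] about the fixed x, y, z axes, in that order (R = Rz(yaw) Ry(pitch) Rx(roll)).
In Python, from station import bot gives the robot as it stands.
- The arm moves only by the shell command python3 -m handwheel 'ROWS' [FORCE]. ROWS is JSON, a list of rows, each a list of 7 numbers: the turn, a rotation vector about the tool's x, y, z in rad, then the shift along the tool's x, y, z in mm, then the opening, from -1 (shut) to 1 (fully open). A call has 1 to 12 rows; each row shifts and turns the pose as measured when the row begins, along the tool's axes as they then stand; what a row does not reach is not made up. A row lasts 1/12 s, in which the tool goes at most 41.7 mm and 7.16 degrees, less where a joint would pass 70% of its speed; a pose out of reach is approached as far as the arm can. A call is refused whole if a number of a shift passes 41.7 or a number of a turn 0.125, either way. A call with a gripper value outside its range is refused whole. The fingers move at their own pace and stop on an object; FORCE is the grip in N (left out, the last holds). Time passes only in rows, so rows that do not move let the fingers close. It gives the time, the measured TCP pose, the force and the opening at its end, in the units of the state.
- bot.observe(): the state, without advancing time (a new reading comes with each control period).
- bot.read_camera(name): name is "side" or "top"; returns a dict with "frame" (384x512x3 uint8, red, green, blue), "depth" (384x512 float32, mm along the optical axis (not along the pixel's ray), 0 where there is no reading), "fx", "fy", "cx", "cy" (pixels), "cam_to_world" (4x4, takes a point from camera to world coordinates). Camera axes: x right, y up, looking along -z (the intrinsics and any distortion apply to the point x, -y, -z); pixel columns grow to the right and rows downward; lengths in mm; the calibration is good to about 2 mm. A picture is of the moment at which its call begins.
- bot.sign_off(): hands the job in, once; it reports no verdict.
The state is a dict: "t": time; "joint_pos": joint angles; "dq": joint speeds; "joint_torque": joint torques, N m; "position": TCP position; "eef_rot": TCP orientation; "force": force on the tool from outside, world axes, zero at the start; "ft_torque": the same for the moment, N m; "finger_gap": finger opening in mm.
Only numpy, scipy, OpenCV 4.12 (cv2) and the standard library are available. Lean on these libraries where they do the work, as an engineer would, in place of code of your own. Each camera call takes 0.05 s, during which the arm holds its last target. There are 200 camera calls.

## Working session

There is one attempt and no reset: what is moved stays moved. The work goes in short steps, Python scripts to look and compute and a shell command to move; the robot and the scene stay as the last step left them, time stands still between calls to the robot, and variables do not carry over. Pictures are saved under pics/ and viewed, about 8 in all and at most 12, crops included, and the job is handed in when it is done.

```bash
mkdir -p pics; python3 - <<'E'
from station import bot
import cv2,numpy as np
s=bot.observe();print({k:np.round(v,3) for k,v in s.items()})
for n in("top","side"):
    c=bot.read_camera(n);np.savez(f"pics/{n}0.npz",**c);print(n,c["fx"],c["fy"],c["cx"],c["cy"],np.round(c["cam_to_world"],3).tolist(),[k for k in c])
    cv2.imwrite(f"pics/{n}0.png",c["frame"][:,:,::-1])
E
```

```text
{'t': np.float64(0.0), 'joint_pos': array([ 1.281,  0.116,  1.442,  0.   ,  1.584, -0.038]), 'dq': array([-0.   , -0.001, -0.   , -0.001,  0.001, -0.001]), 'joint_torque': array([ 1.0000e-03, -7.3196e+01, -6.3251e+01,  0.0000e+00,  6.0000e-03,
        0.0000e+00]), 'position': array([168.092, 653.548, 230.587]), 'eef_rot': array([-1.572,  0.   , -0.252]), 'force': array([0.538, 0.242, 0.673]), 'ft_torque': array([-0.056,  0.004,  0.029]), 'finger_gap': np.float64(85.142)}
top 413.52723735719957 413.52723735719957 247.67030553753463 186.3850994363812 [[-0.006, 0.99, -0.139, 445.577], [-1.0, -0.008, -0.013, -6.814], [-0.014, 0.139, 0.99, 1223.595], [0.0, 0.0, 0.0, 1.0]] ['frame', 'depth', 'fx', 'fy', 'cx', 'cy', 'cam_to_world']
side 443.74277042739567 443.74277042739567 255.11790587361006 192.00581030920134 [[0.775, 0.388, -0.499, -54.525], [-0.632, 0.481, -0.608, -784.092], [0.004, 0.787, 0.618, 1045.673], [0.0, 0.0, 0.0, 1.0]] ['frame', 'depth', 'fx', 'fy', 'cx', 'cy', 'cam_to_world']
```

View pics/top0.png

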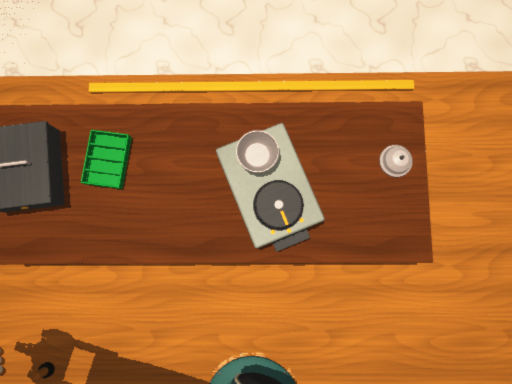

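View pics/side0.png

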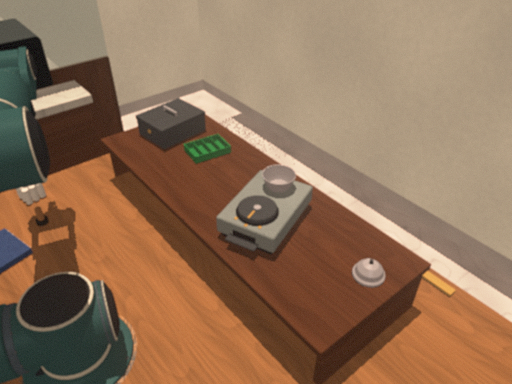

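The top view shows the dial at about (279,205), with its brass line pointing to about (286,222). The hopper is at (258,152), the bell at (397,160) and the tray at (106,160). The dial is clear of the arm. Next I'll measure it.

```bash
cat > h.py <<'E'
import numpy as np,cv2
def pt(c,u,v,z):
    M=c["cam_to_world"];d=M[:3,:3]@np.array([(u-c["cx"])/c["fx"],-(v-c["cy"])/c["fy"],-1]);o=M[:3,3]
    return o+d*(z-o[2])/d[2]
def depthpt(c,u,v):
    Z=float(c["depth"][int(v),int(u)]);M=c["cam_to_world"]
    return (M@np.array([(u-c["cx"])/c["fx"]*Z,-(v-c["cy"])/c["fy"]*Z,-Z,1]))[:3]
def blobs(m,amin):
    n,l,s,ce=cv2.connectedComponentsWithStats(m.astype(np.uint8));return [(ce[i],s[i,4],l==i) for i in range(1,n) if s[i,4]>=amin]
def scan(c,dz,roi):
    x0,y0,x1,y1=roi;f=c["frame"];hsv=cv2.cvtColor(f,cv2.COLOR_RGB2HSV);w=np.zeros(f.shape[:2],bool);w[y0:y1,x0:x1]=1
    br=w&(hsv[...,1]>130)&(hsv[...,2]>130)&(hsv[...,0]>15)&(hsv[...,0]<35)
    for ce,a,_ in blobs(br,2): print("brass",ce.round(1),a,pt(c,*ce,dz).round(1),"16 lower",pt(c,*ce,dz-16).round(1))
    dk=w&(hsv[...,2]<75)&(hsv[...,1]<80)
    for ce,a,m in blobs(dk,60):
        k=cv2.convexHull(np.argwhere(m)[:,::-1].astype(np.int32));e=cv2.fitEllipse(k)
        print("dark",ce.round(1),a,"ellipse",np.round(e[0],1),np.round(e[1],1),pt(c,*e[0],dz).round(1))
E
python3 - <<'E'
from h import *
t=dict(np.load("pics/top0.npz"));s=dict(np.load("pics/side0.npz"))
for p in[(265,205),(292,195),(240,185),(300,205),(200,200)]:print(p,depthpt(t,*p).round(1))
for p in[(245,213),(270,218)]:print(p,depthpt(s,*p).round(1))
z=np.median([depthpt(t,*p)[2] for p in[(265,205),(292,195),(270,195)]]);print(z)
scan(t,z,(215,120,330,255));print();scan(s,z,(210,160,320,255))
out=[cv2.resize(c["frame"][y:y+100,x:x+100],(400,400),interpolation=cv2.INTER_CUBIC) for c,x,y in((t,230,155),(s,210,160))]
cv2.imwrite("pics/crop.png",np.hstack(out)[:,:,::-1])
E
```

```text
(265, 205) [536.7 -34.5 257.6]
(292, 195) [559.9 -98.2 257.3]
(240, 185) [586.8  24.4 241.6]
(300, 205) [ 536.2 -116.4  257.4]
(200, 200) [558.8 129.1 172.6]
(245, 213) [500.2 -65.7 261.1]
(270, 218) [ 541.5 -121.3  258.4]
257.6361490455612
brass [284.  217.4] 55 [507.5 -78.4 257.6] 16 lower [508.5 -79.6 241.6]
brass [301.  219.5] 16 [ 502.2 -117.9  257.6] 16 lower [ 503.2 -119.8  241.6]
brass [272.4 231.2] 16 [475.4 -50.9 257.6] 16 lower [475.9 -51.7 241.6]
brass [288.4 230. ] 16 [478.1 -88.1 257.6] 16 lower [478.6 -89.4 241.6]
dark [277.1 208.5] 302 ellipse [278.  204.9] [48.5 49.1] [536.8 -65.1 257.6]

brass [250.6 214.1] 17 [511.6 -75.8 257.6] 16 lower [523.1 -61.4 241.6]
brass [236.  217.5] 6 [472.5 -61.9 257.6] 16 lower [483.2 -47.2 241.6]
brass [245.  224.7] 3 [473.7 -99.4 257.6] 16 lower [484.4 -85.5 241.6]
brass [259.5 226.5] 4 [ 498.8 -128.8  257.6] 16 lower [ 510.  -115.5  241.6]
dark [256.9 219.1] 212 ellipse [256.9 211.6] [26.6 41.2] [531.3 -78.5 257.6]
dark [247.8 239.8] 144 ellipse [251. 243.] [12.3 46.3] [ 443.3 -162.4  257.6]
```

View pics/crop.png

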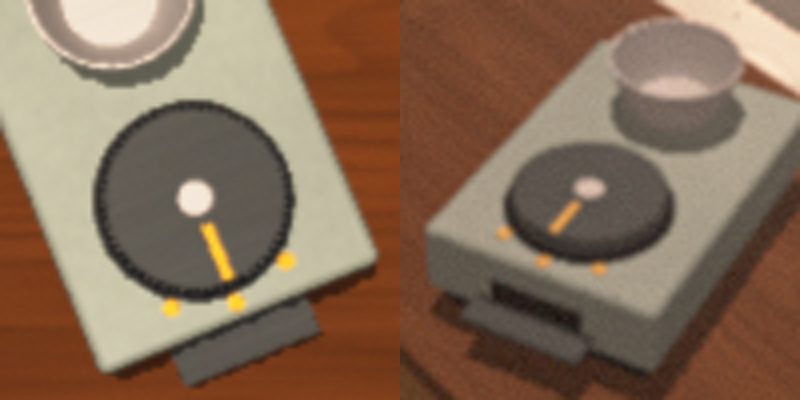

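The brass line points at the middle dot, so the dial is at 0. The target is the dot at about (273,232), clockwise of it. The dial centre is about (538,-67,257.5). I'll lift, shut the fingers and go above a point 38 mm from the axis, with the drag tangent along tool +z.

```bash
python3 -m handwheel '[[0,0,0,0,-41,0,-1],[0,0,0,0,-41,0,-1],[0,0,0,0,-41,0,-1],[0,0,0,0,-41,0,-1],[0,0,0,20.9,0,-25.2,-1],[0,0,0,20.9,0,-25.2,-1],[0,0,0,20.9,0,-25.2,-1],[0,0,0,20.9,0,-25.2,-1],[0,0,0,20.9,0,-25.2,-1],[0,0,0,20.9,0,-25.2,-1],[0,0,0,20.9,0,-25.2,-1],[0,0,0,20.9,0,-25.2,-1]]' 30
```

```text
t: 1.1
position: [281.0, 411.6, 397.5]
eef_rot: [-1.581, 0.001, -0.245]
force: [0.4, 0.2, -0.6]
finger_gap: -0.1
```

```bash
python3 -m handwheel '[[0,0,0,22,0,-27,-1],[0,0,0,22,0,-27,-1],[0,0,0,22,0,-27,-1],[0,0,0,22,0,-27,-1],[0,0,0,22,0,-27,-1],[0,0,0,22,0,-27,-1],[0,0,0,22,0,-27,-1],[0,0,0,22,0,-27,-1],[0,0,0,22,0,-27,-1],[0,0,0,22,0,-27,-1],[0,0,0,22,0,-27,-1],[0,0,0,22,0,-27,-1]]'
```

```text
t: 2.1
position: [461.3, 13.1, 399.2]
eef_rot: [-1.581, 0.0, -0.242]
force: [0.1, 0.4, 0.2]
finger_gap: -0.1
```

```bash
cat >> h.py <<'E'
def todo(s,tgt):
    from scipy.spatial.transform import Rotation as Ro
    R=Ro.from_euler("xyz",s["eef_rot"]);print("t",s["t"],"pos",np.round(s["position"],1),"rot",np.round(s["eef_rot"],3),"F",np.round(s["force"],1),"tool delta",R.inv().apply(np.array(tgt)-s["position"]).round(1),"straighten rotvec",(R.inv()*Ro.from_euler("xyz",[-np.pi/2,0,s["eef_rot"][2]])).as_rotvec().round(3))
E
python3 -c "
from station import bot
from h import *
todo(bot.observe(),[501.7,-57.5,275])"
```

```text
t 2.1 pos [461.3  13.1 399.2] rot [-1.581  0.    -0.242] F [0.1 0.4 0.2] tool delta [ 56.1 124.8 -57.6] straighten rotvec [ 0.011  0.    -0.   ]
```

```bash
python3 -m handwheel '[[0.01,0,0,19,0,-19,-1],[0,0,0,19,0,-19,-1],[0,0,0,18,0,-19,-1],[0,0,0,0,31,0,-1],[0,0,0,0,31,0,-1],[0,0,0,0,31,0,-1],[0,0,0,0,25,0,-1],[0,0,0,0,0,0,-1]]'
python3 - <<'E'
from station import bot
from h import *
todo(bot.observe(),[501.7,-57.5,265])
t=bot.read_camera("top");s=bot.read_camera("side")
out=[cv2.resize(c["frame"][y:y+100,x:x+100],(400,400),interpolation=cv2.INTER_CUBIC) for c,x,y in((t,230,155),(s,210,160))]
cv2.imwrite("pics/crop2.png",np.hstack(out)[:,:,::-1])
E
```

```text
t: 2.77
position: [504.7, -67.9, 274.6]
eef_rot: [-1.572, 0.002, -0.252]
force: [0.2, 0.6, -0.6]
finger_gap: 0.5
t 2.7667 pos [504.7 -67.9 274.6] rot [-1.572  0.002 -0.252] F [ 0.2  0.6 -0.6] tool delta [-5.5  9.6  9.4] straighten rotvec [ 0.001  0.    -0.002]
```

View pics/crop2.png

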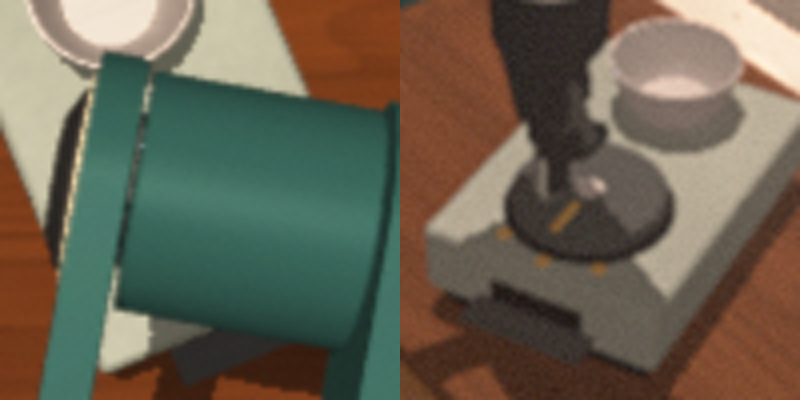

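The side view shows the shut fingertip just above the dial, left of the hub, and the brass line is visible at about crop (565,215). I'll shift to the planned point and feel downwards.

```bash
python3 -m handwheel '[[0,0,0,-5.5,0,9.5,-1],[0,0,0,0,10,0,-1],[0,0,0,0,3,0,-1],[0,0,0,0,1,0,-1]]'; python3 -m handwheel '[[0,0,0,0,2,0,-1],[0,0,0,0,1,0,-1]]'
```

```text
t: 3.2
position: [504.0, -56.1, 271.6]
eef_rot: [-1.571, -0.011, -0.251]
force: [0.3, 0.4, 0.4]
finger_gap: 0.3
t: 3.37
position: [504.3, -56.0, 269.4]
eef_rot: [-1.571, -0.013, -0.25]
force: [-0.9, -0.4, -0.8]
finger_gap: 0.1
```

```bash
python3 -m handwheel '[[0,0,0,0,6,0,-1],[0,0,0,0,4,0,-1]]'; python3 -m handwheel '[[0,0,0,0,3,0,-1]]'; python3 -m handwheel '[[0,0,0,0,2,0,-1]]'
```

```text
t: 3.53
position: [504.7, -56.1, 259.7]
eef_rot: [-1.571, -0.014, -0.25]
force: [-4.2, 0.9, 18.3]
finger_gap: -0.3
t: 3.62
position: [504.9, -56.1, 259.4]
eef_rot: [-1.57, -0.017, -0.25]
force: [-17.9, 4.7, 52.4]
finger_gap: 0.2
t: 3.7
position: [504.8, -56.0, 259.8]
eef_rot: [-1.57, -0.019, -0.25]
force: [-9.2, 2.1, 17.0]
finger_gap: 0.1
```

```bash
python3 -m handwheel '[[0,0.1,0,0.4,0.8,4,-1],[0,0.1,0,0.4,0.8,4,-1],[0,0.1,0,0.4,0.8,4,-1]]'
python3 - <<'E'
from station import bot
from h import *
s=bot.observe();d=s["position"][:2]-[538,-67];print(s["position"],s["force"],np.hypot(*d),np.arctan2(d[1],d[0]))
s=bot.read_camera("side")
cv2.imwrite("pics/s3.png",cv2.resize(s["frame"][160:260,210:310],(500,500),interpolation=cv2.INTER_CUBIC)[:,:,::-1])
E
```

```text
t: 3.95
position: [509.8, -45.8, 259.9]
eef_rot: [-1.564, -0.02, -0.558]
force: [-5.7, 0.2, 11.3]
finger_gap: -0.2
[509.80753595 -45.81521547 259.90531388] [-5.70255441  0.20082793 11.32658181] 35.26485679335444 2.497174223545372
```

View pics/s3.png

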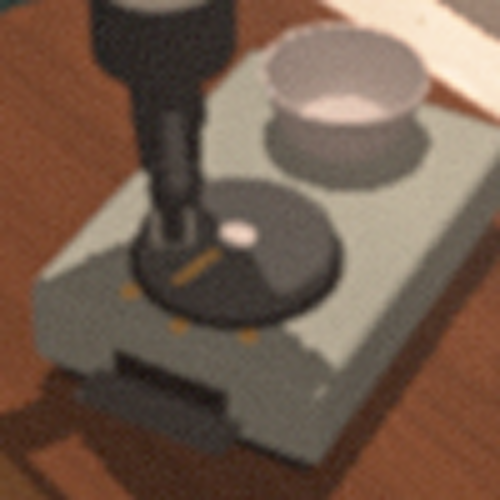

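The dial is following: the line now points between the middle dot (180,326) and the left dot (130,293), about half-way. I'll drag roughly 0.27 rad more.

```bash
python3 -m handwheel '[[0,0.1,0,0.4,0.8,4,-1],[0,0.1,0,0.4,0.8,4,-1],[0,0.07,0,0.3,0.6,2.5,-1]]'
python3 - <<'E'
from station import bot
from h import *
s=bot.observe();d=s["position"][:2]-[538,-67];print(s["position"],s["force"],np.hypot(*d),np.arctan2(d[1],d[0]))
s=bot.read_camera("side")
cv2.imwrite("pics/s4.png",cv2.resize(s["frame"][160:260,210:310],(500,500),interpolation=cv2.INTER_CUBIC)[:,:,::-1])
E
```

```text
t: 4.25
position: [517.7, -37.4, 260.0]
eef_rot: [-1.555, -0.019, -0.848]
force: [-0.5, 2.0, 6.2]
finger_gap: -0.4
[517.6782792  -37.44597546 259.98197231] [-0.52048692  1.99447953  6.24772205] 35.86659591283463 2.173160155676254
```

View pics/s4.png

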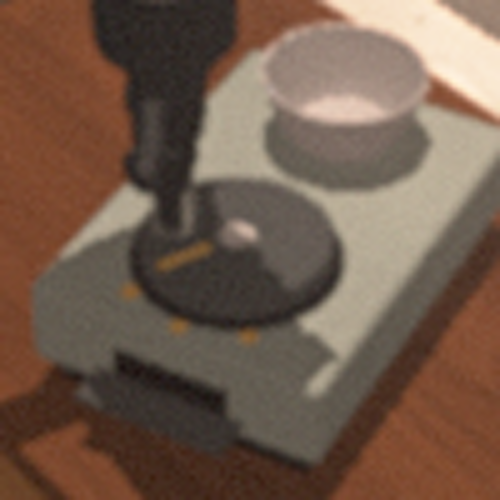

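The line now points at about the left dot. I'll lift straight off and back away, then check.

```bash
python3 -m handwheel '[[0,0,0,0,-10,0,-1],[0,0,0,0,-30,0,-1],[0,0,0,0,-40,0,-1],[0,0,0,0,-40,0,-1],[0,0,0,-30,0,20,-1],[0,0,0,-30,0,20,-1],[0,0,0,-30,0,20,-1],[0,0,0,-30,0,20,-1],[0,0,0,-30,0,20,-1],[0,0,0,-30,0,20,-1],[0,0,0,0,0,0,-1],[0,0,0,0,0,0,-1]]'
python3 - <<'E'
from station import bot
from h import *
t=bot.read_camera("top");s=bot.read_camera("side")
scan(t,257.6,(215,120,330,255))
t0=dict(np.load("pics/top0.npz"))
for n,c in(("before",t0),("now",t)):
    hsv=cv2.cvtColor(c["frame"],cv2.COLOR_RGB2HSV)
    g=(hsv[...,0]>50)&(hsv[...,0]<70)&(hsv[...,1]>180);w=np.zeros(g.shape,bool);w[140:180,375:418]=1
    print(n,"tray",np.argwhere(g[:,:140]).mean(0).round(1),"bell",np.argwhere(w&(hsv[...,1]<50)).mean(0).round(1))
cv2.imwrite("pics/f.png",np.hstack([t["frame"][:,60:420],s["frame"][:,100:480]])[:,:,::-1])
E
```

```text
t: 5.3
position: [484.2, 184.8, 386.9]
eef_rot: [-1.555, -0.018, -0.854]
force: [-0.3, 0.2, 0.7]
finger_gap: 0.2
brass [275.4 218.1] 56 [505.9 -58.5 257.6] 16 lower [506.9 -59.3 241.6]
brass [301.  219.5] 16 [ 502.2 -117.9  257.6] 16 lower [ 503.2 -119.8  241.6]
brass [272.4 231.2] 16 [475.4 -50.9 257.6] 16 lower [475.9 -51.7 241.6]
brass [288.4 230. ] 16 [478.1 -88.1 257.6] 16 lower [478.6 -89.4 241.6]
dark [277.1 208.2] 313 ellipse [278.1 204.8] [48.5 49.2] [536.9 -65.1 257.6]
before tray [158.9 106. ] bell [158.  398.2]
now tray [157.6 105.6] bell [158.1 398. ]
```

View pics/f.png

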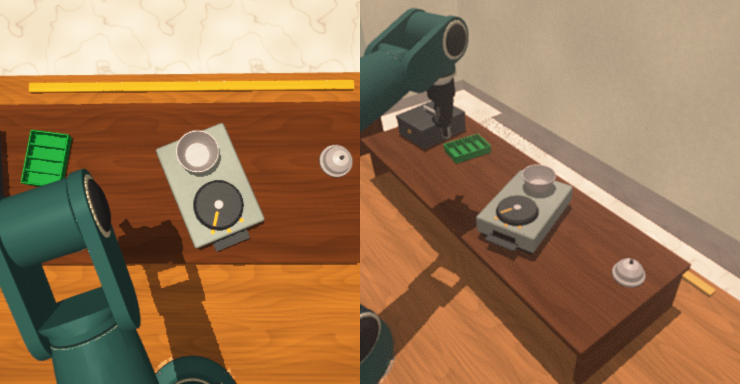

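The line has turned from 200.5° to about 165° (≈0.61 rad) and points at the next dot. The arm is clear of everything, so I'll hand in.

```bash
python3 -c "
from station import bot
bot.sign_off()"
```

```text
the job is handed in; nothing more can be done
```

The dial has been turned one click clockwise, from 0 to +0.6 rad. I dragged it round with the shut fingertips pressed on its top face about 35 mm from the axis, then lifted off and handed the job in. No verdict is reported.

**Dial:** in the last top picture, the brass line has turned about 0.61 rad and points at the next dot. The fingertip itself moved about 0.65 rad, which is within the measurement error.

**Bell and tray:** the bell shows no movement. The tray's colour centroid shifted 1.3 pixels (about 3 mm), which I put down to the arm covering its corner, since the arm never came near it.

**Press force:** the pressing force peaked briefly at about 55 N as the fingertip came down, well above the intended 6 N but below the 120 N wrist limit. It fell from 17 N to 6 N during the drag.

**Timing and clearance:** the job took about 5.4 s, and the arm was clear of everything with no outside force on it at the end.

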